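# Draw the spent filter cartridge out of its well with the pull hook

### The arm

A 7-joint arm with a two-finger parallel gripper is mounted at the origin on the work surface. World frame = base frame: x ahead of the robot, y to its left, z up, the work surface at z = 0. Lengths are in m, angles in rad, forces in N, time in s.
With the tool pointing down it reaches from about 0.425 to 0.875 m from the base axis. Payload 4.7 kg.
Tool frame: the origin (TCP) lies midway between the tips of the shut fingers; the grasp point (between the pads) lies 19 mm behind it; z points along the fingers, x is the direction in which the jaws open and shut, and the axes are right-handed (so a half turn about z gives the same grasp; the last joint's range is limited). The gripper opens to 87 mm and grips with 3 to 60 N. Pads are 19 mm wide; open, the fingers measure 117 mm over their backs; the gripper's body (75 mm by 190 mm) begins 51 mm behind the grasp point.
Start: joints at [1.31, 0.321, -0.07, 1.45, 0.023, 1.371, -0.057], TCP at [0.176, -0.626, 0.223] pointing down, gripper open.
Joint ranges: [-2.86, 2.86], [-0.3, 2.09], [-1.38, 1.24], [0.06, 2.45], [-1.56, 4.7], [0.09, 2.05], [-2.69, 2.69]. Speed limits (rad/s): [2.57, 2.57, 3.14, 3.14, 3.14, 3.14, 3.14].

### API

Orientations are given as a rotation vector (axis times angle).
In Python, from bench import get_state, eyes, ticket gives the robot as it stands.
- The arm moves only by the tool carry_out, never from a script. Its argument "motion" is a list of rows, each a list of 2 entries, a list of its own where there are three numbers: the shift along the world's x, y, z in m, then the turn about the world's z in rad. A call has 1 to 20 rows; each row is the pose to reach, as a shift and turn from the pose commanded when the call began; what a row does not reach only later rows make up. A row lasts 1/10 s, in which the tool goes at most 50 mm and 8.59 degrees, less where a joint would pass 70% of its speed; a pose out of reach is approached as far as the arm can. A call with a gripper value outside its range is refused whole. "grip" is the gripper command: -1 is fully open, 1 is shut, values between are in proportion, set as the call begins (left out, the last holds). The fingers move at their own pace and stop on an object; "squeeze" is the grip in N (left out, the last holds). Time passes only in rows, so rows that repeat a pose let the fingers close. It gives the time, the measured TCP pose, the force and the opening at its end, in the units of the state.
- get_state(): the state, without advancing time (a new reading comes with each control period).
- eyes.get_image(name): name is "scene" or "top"; returns a dict with "pixels" (400x640x3 uint8, blue, green, red), "mtx" (3x3 intrinsics, pixels), "dist_coeffs" ([k1, k2, p1, p2, k3] as OpenCV has them; the pictures are not rectified), "extrinsics" (4x4, takes a point from camera to world coordinates). Camera axes: x right, y down, z forward; pixel columns grow to the right and rows downward; lengths in m; the calibration is good to about 2 mm. A picture is of the moment at which its call begins. There is no depth.
- ticket.close_job(): hands the job in, once; it reports no verdict.
The state is a dict: "time": time; "joint_positions": joint angles; "qd": joint speeds; "joint_torque": joint torques, N m; "position": TCP position; "tool_rot": TCP orientation; "ft_force": force on the tool from outside, world axes, zero at the start; "torque": the same for the moment, N m; "grip_width": opening from 0.0 (shut) to 1.0 (fully open).
Only numpy, scipy, OpenCV 4.12 (cv2) and the standard library are available. Lean on these libraries where they do the work, as an engineer would, in place of code of your own. Each camera call takes 0.05 s, during which the arm holds its last target. There are 200 camera calls.

### The job

The spent filter cartridge sits deep in the bore of the filter station. Take the yellow-handled pull hook from its stand, catch the cartridge's orange wire loop with it, draw the cartridge out and set it down gently, upright, in the blue tray, then hang the hook back in its stand. Feel for the loop and keep every push and pull light, never touch the cartridge with the gripper, never drop it, and leave the bottle, tip box and tube rack where they are.

Things in the scene. Friction and masses are not known exactly. Their poses are not given: they have to be found in the camera images.
- station: Fixed dark grey housing, 170 (x) x 150 (y) x 135 mm high, with a small blue screen on its -x face. A vertical round bore, 54 mm in diameter, with a white collar, opens in the middle of its top. Origin: centre of the underside, on the bore's axis; z up. The bore's floor is 10 mm above the origin.
- mouth (a point): Centre of the bore's mouth, level with the top of the housing (z = 135 mm).
- cartridge: Loose white filter cartridge with a blue band: a disc 50 mm in diameter, 30 mm high, 0.17 kg, on the floor of the bore. Origin: centre of its underside; z up. Rubber seals in the bore grip its side for its first 25 mm upward: a steady 4 to 9 N drag beside its weight; draw slowly. Breaks if the hook bears on it with over 20 N. Small lugs on its top reach 37 mm above the origin.
- loop_root (a point): On the cartridge's axis, 34 mm above its origin: middle of the root line (along the cartridge's x) of the orange wire loop, wire 3.2 mm thick. The loop's legs are at x = +-13 mm; its crown, straight for 16 mm along x, runs 26 mm from the root line, about which it is bent over. The axes are the cartridge's.
- loop_upright (a point): Where the middle of the loop's crown would be if the loop stood upright, 60 mm above the cartridge's origin; moves with the cartridge, not with the loop. The stiff loop is bent over to the cartridge's +y or -y by an unmeasured 0 to 0.5 rad (crown up to 12.5 mm aside, 3 mm lower): feel for it or look from above. A hook coming down on it is blocked; use the other side then.
- hook: Loose pull hook, 162 mm tall, 0.12 kg, upright in its stand. Origin: its lowest point, on the shaft's axis; z up the shaft. At the foot of the 6 mm steel shaft two arms like an anchor's, 4 mm thick, rise along +y and -y, centre lines from z = 2 mm at the shaft to z = 8 mm at y = +-8 mm. A loop caught in the crook of arm and shaft rests about 7 mm above the origin, 5 mm beside the shaft's axis.
- handle (a point): Middle of the hook's yellow handle, 132 mm above the hook's origin. The handle is 30 mm wide along the hook's x, 20 mm along y, and runs from 102 to 162 mm. Below it: a flange 44 x 44 mm from 95 to 102 mm, then a round boss 22 mm in diameter from 85 to 95 mm.
- stand: Fixed stand of the hook: grey foot 100 x 100 mm, four posts, and an aluminium plate 90 x 90 mm, its top 115 mm up, with a square hole 30 x 30 mm in its middle, sides along the stand's x and y. Origin: centre of the underside; z up. The hook hangs with its flange flat on the plate, its origin 20 mm above the stand's, boss in the hole with 4 mm play, arms roughly along the stand's y (or x).
- tray: Fixed blue open tray, 140 x 140 mm outside, 22 mm high, walls and floor 4 to 5 mm thick. Origin: centre of the underside; z up. The cartridge belongs on its floor, anywhere near the middle.
- sample: Capped sample bottle, 56 mm in diameter, 110 mm tall, to be left alone. Origin: centre of its underside.
- tipbox: Pale tip box, 84 x 119 mm and 59 mm high, with a pipette lying on top (to 78 mm), to be left alone. Origin: centre of its underside.
- rack: Blue tube rack, 70 x 160 mm and 28 mm high (tubes to 46 mm), to be left alone. Origin: centre of its underside.
Things that resemble listed ones, but are neither listed nor needed, are in the scene too. There is more than one size of the hook; the job needs the largest.

How it is judged:
On the way, in this order (a step that is already met when the one before it is completed fails the run):
1. the hook is lifted clear of its stand (z of hook in the frame of stand above 0.13 m), for 0.1 s.
2. the cartridge hangs on the hook, drawn wholly out of the bore (z of cartridge in the frame of station above 0.136 m and contact force between hook and cartridge above 0.4 N), for 0.1 s.
3. the cartridge stands upright in the tray, off the hook (x of cartridge in the frame of tray between -0.045 and 0.045 m and y of cartridge in the frame of tray between -0.045 and 0.045 m and z of cartridge in the frame of tray between -0.0015 and 0.0105 m and angle between cartridge's own z axis and vertical below 0.12 rad and contact force between hook and cartridge below 0.1 N and linear speed of cartridge below 0.02 m/s), for 0.2 s.
At the end, for the whole second after the job is handed in: The cartridge stands upright (within 0.12 rad) on the tray's floor with its middle within 45 mm of the tray's middle along each side, and the hook hangs upright (within 0.1 rad) in its stand, flange on the plate (within 4 mm in height, 9 mm sideways); both are at rest and released (x of cartridge in the frame of tray between -0.045 and 0.045 m and y of cartridge in the frame of tray between -0.045 and 0.045 m and z of cartridge in the frame of tray between -0.0015 and 0.0105 m and angle between cartridge's own z axis and vertical below 0.12 rad and x of hook in the frame of stand between -0.009 and 0.009 m and y of hook in the frame of stand between -0.009 and 0.009 m and z of hook in the frame of stand between 0.016 and 0.024 m and angle between hook's own z axis and vertical below 0.1 rad and linear speed of each of cartridge, hook below 0.02 m/s); the robot touches nothing.
It fails at once if the hook bears on the cartridge or its loop with more than 20 N (contact force between hook and cartridge above 20 N).
It fails at once if the hook bears on the station with more than 20 N (contact force between hook and station above 20 N).
It fails at once if the gripper touches the cartridge (contact force between the fingers and cartridge above 0.5 N).
It fails at once if the cartridge is dropped or flung (faster than 0.7 m/s) (linear speed of cartridge above 0.7 m/s).
It fails at once if the sample bottle, tip box or tube rack is pushed more than 15 mm (distance of any of sample, tipbox, rack from where it was at the start of the episode above 0.015 m).
It also fails if it takes over 72 s, if anything falls off the work surface, if the arm or the gripper's body presses on something with over 40 N, if the wrist force passes 120 N, or if a joint passes its speed limit or range.

## Working session

There is one attempt and no reset: what is moved stays moved. The work goes in short steps, Python scripts to look and compute and a tool call to move; the robot and the scene stay as the last step left them, time stands still between calls to the robot, and variables do not carry over. Pictures are saved under pics/ and viewed, about 8 in all and at most 12, crops included, and the job is handed in when it is done.

Besides the shell and the picture viewer there is one more tool, called after ">>>" as a command line: name --argument value ..., lists and objects as JSON in quotes. carry_out: Moves the arm, as the interface text tells. Its arguments: {"type":"object","properties":{"motion":{"type":"array","items":{"type":"array"}},"grip":{"type":"number"},"squeeze":{"type":"number"}},"required":["motion"]}

```bash
mkdir -p pics; ls
python3 - <<'E'
from bench import get_state, eyes
import cv2
s=get_state(); print({k:s[k] for k in ('time','position','tool_rot','ft_force','grip_width')})
for n in ('scene','top'):
    d=eyes.get_image(n); cv2.imwrite(f'pics/{n}0.png',d['pixels']); print(n,d['mtx'],d['dist_coeffs'],d['extrinsics'])
E
```

```text
pics
{'time': 0.0, 'position': array([ 0.17617894, -0.62507556,  0.22143408]), 'tool_rot': array([-2.5039755 ,  1.89549287,  0.00258675]), 'ft_force': array([-0.96435161,  0.18768009,  0.83256275]), 'grip_width': 0.9975107247410229}
scene [[393.72166429   0.         319.84863429]
 [  0.         393.72166429 197.77030786]
 [  0.           0.           1.        ]] [0.03363082 0.         0.         0.         0.        ] [[-0.84818596  0.38443246 -0.36440672  0.87784946]
 [ 0.52957892  0.60081614 -0.59880392  0.54076847]
 [-0.01125823 -0.7008792  -0.71319114  0.77276957]
 [ 0.          0.          0.          1.        ]]
top [[460.29128687   0.         314.43175663]
 [  0.         460.29128687 200.28473457]
 [  0.           0.           1.        ]] [-0.05956384  0.          0.          0.          0.        ] [[ 2.31363103e-02 -9.76591628e-01  2.13853928e-01  3.23983537e-01]
 [-9.99717591e-01 -2.37615764e-02 -3.53419810e-04 -8.20142318e-03]
 [ 5.42665327e-03 -2.13785357e-01 -9.76865586e-01  1.19094801e+00]
 [ 0.00000000e+00  0.00000000e+00  0.00000000e+00  1.00000000e+00]]
```

View pics/scene0.png

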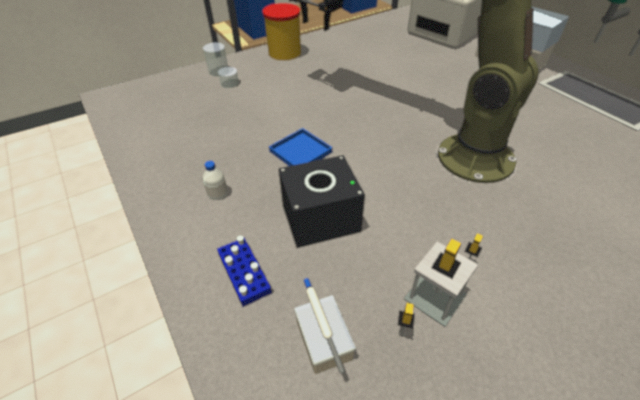

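View pics/top0.png

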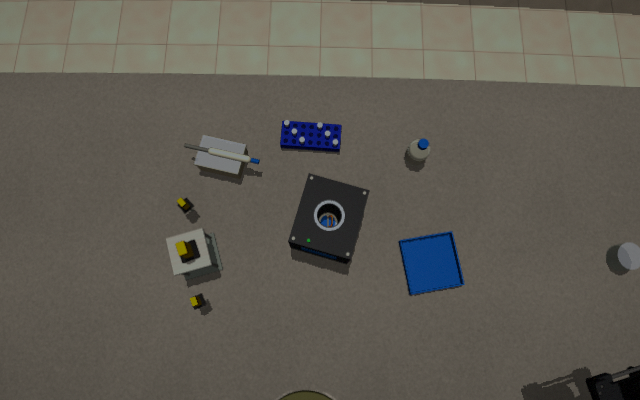

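Candidates for the hook: top (188,250), which is in the stand and looks largest. Small loose ones are at top (185,205) and (197,301), scene (407,316) and (474,244). I choose the one in the stand and check it, along with the bore, in a close crop.

```bash
cat > h.py <<'E'
from bench import get_state, eyes
import cv2, numpy as np
def cam(n):
    return eyes.get_image(n)
def p2w(d,uv,z):
    u=cv2.undistortPoints(np.array([[uv]],float),d['mtx'],np.array(d['dist_coeffs']))[0,0]
    E=d['extrinsics']; r=E[:3,:3]@[u[0],u[1],1]; t=E[:3,3]
    return t+r*(z-t[2])/r[2]
def w2p(d,p):
    E=np.linalg.inv(d['extrinsics']); rv=cv2.Rodrigues(E[:3,:3])[0]
    return cv2.projectPoints(np.array(p,float).reshape(-1,3),rv,E[:3,3],d['mtx'],np.array(d['dist_coeffs']))[0][:,0]
def crop(d,x,y,w,h,s):
    return cv2.resize(d['pixels'][y:y+h,x:x+w],None,fx=s,fy=s,interpolation=cv2.INTER_CUBIC)
E
python3 - <<'E'
from h import *
d=cam('top'); s=cam('scene')
a=crop(d,155,215,80,60,5); b=crop(d,285,170,90,100,5) ; c=crop(s,390,225,100,100,3); e=crop(d,390,225,80,80,3)
W=np.zeros((600,800,3),np.uint8); W[:300,:400]=a; W[:500,400:800]=b[:,:400]; W[300:600,:300]=c
b2=crop(d,310,195,40,40,7)
cv2.imwrite('pics/c1.png',W)
st=get_state(); print(w2p(d,[[0.176,-.625,.22]]))
# blobs
hsv=cv2.cvtColor(d['pixels'],cv2.COLOR_BGR2HSV)
m=cv2.inRange(hsv,(100,150,80),(125,255,255)); n,l,q,ce=cv2.connectedComponentsWithStats(m)
for i in range(1,n):
    if q[i,4]>300:
        pts=np.argwhere(l==i)[:,::-1].astype(np.float32); print(q[i],ce[i],cv2.boxPoints(cv2.minAreaRect(pts)).tolist())
E
```

```text
[[608.67221586 377.79270696]]
[280 121  61  28 904] [310.37610619 134.64712389] [[279.8375549316406, 144.27410888671875], [281.5583801269531, 120.1827392578125], [340.8984680175781, 124.42132568359375], [339.1776428222656, 148.5126953125]]
[ 400  231   64   63 2785] [430.39066427 263.13608618] [[399.4230651855469, 240.11537170410156], [452.8846130371094, 229.4230499267578], [463.8077087402344, 284.0384521484375], [410.3461608886719, 294.73077392578125]]
```

View pics/c1.png

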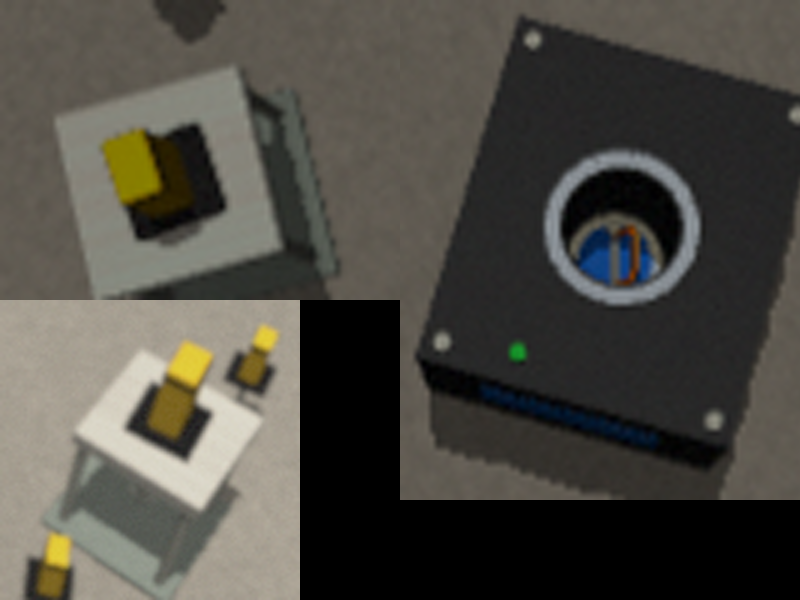

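Run:
```python
from h import *
from scipy.spatial.transform import Rotation as R
d=cam('top')
A=lambda x,y:(155+x/5,215+y/5); B=lambda x,y:(285+(x-400)/5,170+y/5)
P=lambda uv,z:np.round(p2w(d,uv,z)[:2],4)
for n,uv,z in [('plateTL',A(55,118),.115),('plateTR',A(238,67),.115),('plateBR',A(283,245),.115),
 ('hndTop',A(132,166),.182),('h1',A(103,145),.182),('h2',A(145,127),.182),('h3',A(162,188),.182),('h4',A(120,207),.182),
 ('fl1',A(200,123),.122),('fl2',A(225,212),.122),('fl3',A(135,242),.122),
 ('mouth',B(622,227),.135),('sTL',B(520,15),.135),('sBL',B(418,357),.135),('sBR',B(720,440),.135),('scr1',B(533,40),.135),('scr2',B(798,115),.135),('scr3',B(713,420),.135),('scr4',B(442,341),.135),
 ('loopA',B(622,228),.07),('loopB',B(632,240),.07),('loopC',B(632,275),.07)]+[('tray',c,.022) for c in [(399.4,240.1),(452.9,229.4),(463.8,284),(410.3,294.7)]]: print(n,P(uv,z))
st=get_state(); print(R.from_rotvec(st['tool_rot']).as_matrix().round(3))
big=cv2.resize(d['pixels'][196:236,310:350],None,fx=14,fy=14,interpolation=cv2.INTER_CUBIC)
big=np.clip(big.astype(float)*1.5,0,255).astype(np.uint8)
cv2.imwrite('pics/bore.png',big)
s=cam('scene'); print(w2p(s,[[.5,0,.0]]))
```

```text
plateTL [0.4584 0.3397]
plateTR [0.485  0.2545]
plateBR [0.4018 0.2273]
hndTop [0.4297 0.2819]
h1 [0.4386 0.2955]
h2 [0.4471 0.2775]
h3 [0.4204 0.2678]
h4 [0.4116 0.2857]
fl1 [0.457  0.2687]
fl2 [0.4158 0.2539]
fl3 [0.4008 0.2949]
mouth [ 0.5199 -0.0443]
sTL [0.6213 0.0059]
sBL [0.4567 0.0487]
sBR [ 0.4218 -0.0908]
scr1 [ 6.091e-01 -6.000e-04]
scr2 [ 0.5756 -0.1265]
scr3 [ 0.4309 -0.0875]
scr4 [0.4644 0.0379]
loopA [ 0.5315 -0.0466]
loopB [ 0.5256 -0.0516]
loopC [ 0.508  -0.0519]
tray [ 0.4809 -0.2285]
tray [ 0.5116 -0.368 ]
tray [ 0.3727 -0.3907]
tray [ 0.3439 -0.2541]
[[ 0.271 -0.962 -0.   ]
 [-0.962 -0.271  0.001]
 [-0.001  0.    -1.   ]]
[[336.49614506 225.56011601]]
```

View pics/bore.png

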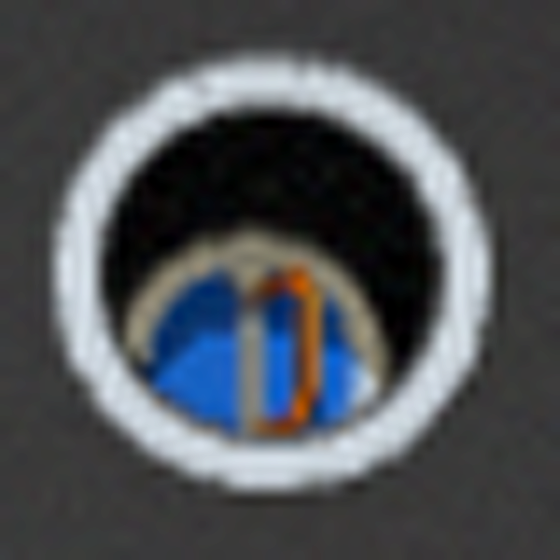

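The bore crop shows the loop's root bar at crop x≈251 and the crown at x≈307, running vertically in the image (world x). The loop is therefore bent about 9 mm to world -y. The hook comes down on the +y side with its arms along world y. The hook in the stand is the large one: flange about 44 mm, at (0.429, 0.282), yaw 0.35.

>>> carry_out --motion '[[[0.37,0.425,0.08],0],[[0.37,0.425,0.08],0],[[0.37,0.425,0.08],0],[[0.37,0.425,0.08],0],[[0.37,0.425,0.08],0],[[0.37,0.425,0.08],0],[[0.37,0.425,0.08],0],[[0.37,0.425,0.08],0],[[0.37,0.425,0.08],0],[[0.37,0.425,0.08],0],[[0.37,0.425,0.08],0],[[0.37,0.425,0.08],0],[[0.38,0.7,0.08],0.075],[[0.38,0.7,0.08],0.075],[[0.38,0.7,0.08],0.075],[[0.38,0.7,0.08],0.075],[[0.38,0.7,0.08],0.075],[[0.38,0.7,0.08],0.075],[[0.38,0.7,0.08],0.075]]' --grip -1

```text
time: 2.2
position: [0.5555, 0.0805, 0.303]
tool_rot: [-2.581, 1.788, 0.001]
ft_force: [0.7, -0.0, -0.4]
grip_width: 1.003
```

>>> carry_out --motion '[[[-0.127,0.2,-0.04],0],[[-0.127,0.2,-0.04],0],[[-0.127,0.2,-0.04],0],[[-0.127,0.2,-0.04],0],[[-0.127,0.2,-0.04],0],[[-0.127,0.2,-0.04],0],[[-0.127,0.2,-0.04],0]]'

```text
time: 2.9
position: [0.4294, 0.2739, 0.2626]
tool_rot: [2.574, -1.799, 0.002]
ft_force: [0.1, -0.3, 0.2]
grip_width: 1.003
```

Run:
```python
from h import *
from scipy.spatial.transform import Rotation as R
st=get_state(); print(st['position'],R.from_rotvec(st['tool_rot']).as_matrix()[:,0])
d=cam('top'); s=cam('scene')
# handle yellow check in scene: predicted handle corners
print(w2p(s,[[.429,.282,.182],[.429,.282,.122]]))
q=lambda im,y:np.where
hs=cv2.cvtColor(s['pixels'],cv2.COLOR_BGR2HSV); m=cv2.inRange(hs,(20,120,150),(35,255,255)); n,l,k,c=cv2.connectedComponentsWithStats(m)
print([(k[i].tolist(),c[i].round(1).tolist()) for i in range(1,n) if k[i,4]>20])
cv2.imwrite('pics/c2.png',np.hstack([crop(s,390,190,110,130,4)[:480,:400],crop(d,150,190,80,96,5)[:480,:400]]))
```

```text
[0.42943073 0.2739154  0.26261528] [ 0.34356221 -0.93912888  0.00139665]
[[453.63421537 243.75154246]
 [446.66761103 262.48756   ]]
[([476, 235, 6, 5, 22], [478.3, 237.1]), ([446, 240, 14, 14, 135], [452.7, 246.4]), ([405, 303, 9, 11, 81], [408.8, 308.2])]
```

View pics/c2.png

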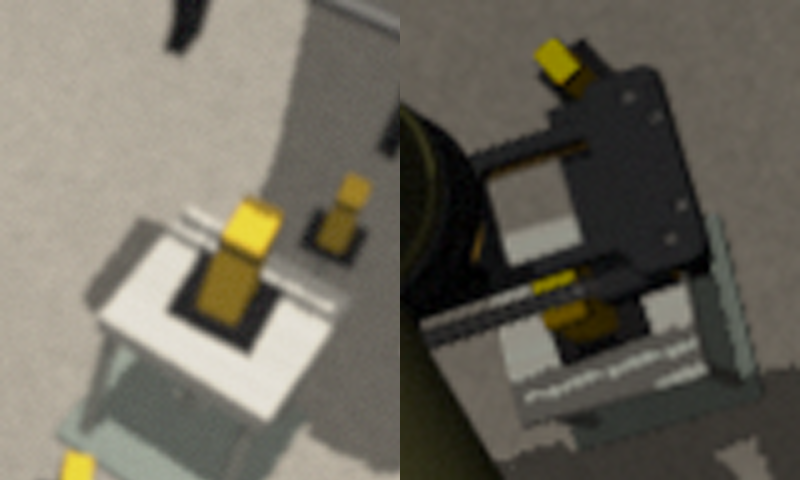

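The crop shows the handle's top face at scene ≈(453,245), and the prediction was (454,244). The gripper is over the stand and clear of the small decoys at (478,237) and (409,308). I descend in part and re-read.

>>> carry_out --motion '[[[0,0,-0.03],0],[[0,0,-0.05],0],[[0,0,-0.05],0],[[0,0,-0.05],0]]'

```text
time: 3.4
position: [0.4304, 0.2732, 0.213]
tool_rot: [2.572, -1.804, -0.0]
ft_force: [0.3, 0.2, 0.3]
grip_width: 0.999
```

>>> carry_out --motion '[[[-0.001,0.0085,0],0],[[-0.001,0.0085,-0.03],0],[[-0.001,0.0085,-0.06],0],[[-0.001,0.0085,-0.075],0],[[-0.001,0.0085,-0.075],0],[[-0.001,0.0085,-0.075],0]]'

```text
time: 4.0
position: [0.429, 0.2836, 0.1388]
tool_rot: [-2.573, 1.8, -0.001]
ft_force: [-0.2, 0.2, 0.9]
grip_width: 0.996
```

>>> carry_out --motion '[[[0,0,0],0],[[0,0,0],0],[[0,0,0],0],[[0,0,0],0],[[0,0,0],0],[[0,0,0],0],[[0,0,0],0],[[0,0,0],0]]' --grip 1 --squeeze 40

```text
time: 4.8
position: [0.4283, 0.2829, 0.1376]
tool_rot: [2.574, -1.801, -0.0]
ft_force: [0.0, -0.2, -0.8]
grip_width: 0.353
```

>>> carry_out --motion '[[[0,0,0],0],[[0,0,0],0],[[0,0,0],0],[[0,0,0],0],[[0,0,0],0]]'

```text
time: 5.3
position: [0.4283, 0.2827, 0.1375]
tool_rot: [2.574, -1.801, 0.0]
ft_force: [-0.3, -1.0, -0.1]
grip_width: 0.224
```

>>> carry_out --motion '[[[0,0,0.01],0],[[0,0,0.025],0],[[0,0,0.05],0],[[0,0,0.08],0],[[0,0,0.11],0],[[0,0,0.14],0],[[0,0,0.165],0],[[0,0,0.165],0],[[0,0,0.165],0]]'

```text
time: 6.2
position: [0.4284, 0.2832, 0.3034]
tool_rot: [-2.573, 1.8, -0.002]
ft_force: [0.2, -0.2, -1.6]
grip_width: 0.228
```

>>> carry_out --motion '[[[0.091,-0.319,0],-0.35],[[0.091,-0.319,0],-0.35],[[0.091,-0.319,0],-0.35],[[0.091,-0.319,0],-0.35],[[0.091,-0.319,0],-0.35],[[0.091,-0.319,0],-0.35],[[0.091,-0.319,0],-0.35],[[0.091,-0.319,0],-0.35],[[0.091,-0.319,0],-0.35],[[0.091,-0.319,0],-0.35],[[0.091,-0.319,0],-0.35]]'

```text
time: 7.3
position: [0.519, -0.0344, 0.3024]
tool_rot: [2.224, -2.218, -0.001]
ft_force: [-0.0, 0.5, -0.4]
grip_width: 0.224
```

Run:
```python
from h import *
from scipy.spatial.transform import Rotation as R
st=get_state(); print(st['position'],R.from_rotvec(st['tool_rot']).as_matrix()[:,0],st['ft_force'])
d=cam('top'); s=cam('scene')
o=lambda x,y:(310+(x+.5)/14-.5,196+(y+.5)/14-.5)
print('crown',p2w(d,o(307,350),.067),'crown ends',p2w(d,o(310,290),.067),p2w(d,o(306,410),.067),'root',p2w(d,o(251,350),.044), p2w(d,o(250,290),.044),p2w(d,o(254,410),.044),'disc top-arc',p2w(d,o(250,235),.04))
p=st['position']; 
print(w2p(s,[[p[0],p[1],p[2]-.118],[p[0],p[1],p[2]-.04],[.52,-.044,.135]]), w2p(d,[[p[0],p[1],p[2]-.118]]))
cv2.imwrite('pics/c3.png',np.hstack([crop(s,270,80,100,120,4),crop(d,290,170,80,96,5)]))
```

```text
[ 0.51902502 -0.03441835  0.30241699] [ 2.61396755e-03 -9.99996581e-01 -7.18289551e-05] [-0.03511688  0.4541647  -0.40571364]
crown [ 0.51973178 -0.05197027  0.067     ] crown ends [ 0.53052961 -0.05233606  0.067     ] [ 0.50898442 -0.05195953  0.067     ] root [ 0.52349577 -0.04275607  0.044     ] [ 0.53449582 -0.04238575  0.044     ] [ 0.51254702 -0.04348562  0.044     ] disc top-arc [ 0.54539071 -0.04233     0.04      ]
[[322.65074636 166.45154944]
 [322.42580113 138.6881589 ]
 [320.27882403 180.12987379]] [[325.77467723 211.65850456]]
```

View pics/c3.png

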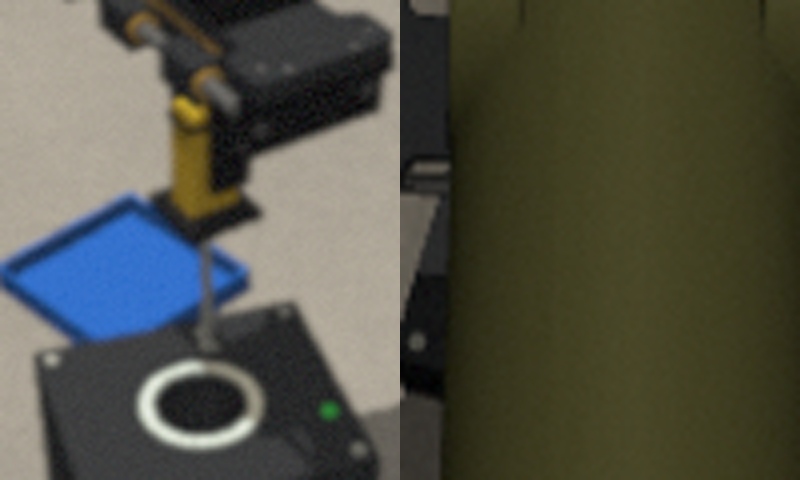

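Hook tip seen at scene (321.5,166.2) and predicted (322.6,166.5). Mouth seen at (320,181) and predicted (320,180). I descend on the +y side in stages.

>>> carry_out --motion '[[[0,-0.001,-0.015],0],[[0,-0.001,-0.03],0],[[0,-0.001,-0.045],0],[[0,-0.001,-0.06],0],[[0,-0.001,-0.075],0],[[0,-0.001,-0.09],0],[[0,-0.001,-0.105],0],[[0,-0.001,-0.105],0]]'

```text
time: 8.2
position: [0.5178, -0.0371, 0.1949]
tool_rot: [2.219, -2.22, -0.006]
ft_force: [0.7, 0.4, -1.1]
grip_width: 0.228
```

>>> carry_out --motion '[[[0,0,-0.003],0],[[0,0,-0.006],0],[[0,0,-0.009],0],[[0,0,-0.012],0],[[0,0,-0.015],0],[[0,0,-0.018],0],[[0,0,-0.018],0]]'

```text
time: 8.9
position: [0.5191, -0.0372, 0.1791]
tool_rot: [2.221, -2.221, -0.001]
ft_force: [1.0, 0.1, -1.9]
grip_width: 0.228
```

>>> carry_out --motion '[[[0,0.001,-0.002],0],[[0,0.001,-0.004],0],[[0,0.001,-0.006],0],[[0,0.001,-0.006],0]]'

```text
time: 9.3
position: [0.5191, -0.0361, 0.1732]
tool_rot: [2.221, -2.221, -0.001]
ft_force: [0.3, -0.2, -1.4]
grip_width: 0.226
```

>>> carry_out --motion '[[[0,0,-0.0015],0],[[0,0,-0.003],0],[[0,0,-0.0045],0],[[0,0,-0.0045],0]]'

```text
time: 9.7
position: [0.5192, -0.0362, 0.1688]
tool_rot: [2.221, -2.221, -0.001]
ft_force: [-0.9, 0.0, -1.3]
grip_width: 0.227
```

>>> carry_out --motion '[[[0,-0.002,0],0],[[0,-0.004,0],0],[[0,-0.006,0],0],[[0,-0.008,0],0],[[0,-0.009,0],0],[[0,-0.009,0],0]]'

```text
time: 10.3
position: [0.5194, -0.0454, 0.1691]
tool_rot: [2.221, -2.222, 0.0]
ft_force: [0.2, 0.9, -1.5]
grip_width: 0.223
```

>>> carry_out --motion '[[[0,-0.001,0],0],[[0,-0.002,0],0],[[0,-0.002,0],0]]'

```text
time: 10.6
position: [0.5194, -0.0473, 0.1691]
tool_rot: [2.221, -2.222, 0.0]
ft_force: [-0.5, -1.0, -0.8]
grip_width: 0.232
```

>>> carry_out --motion '[[[0,0,0.002],0],[[0,0,0.004],0],[[0,0,0.006],0],[[0,0,0.008],0],[[0,0,0.01],0],[[0,0,0.01],0]]'

```text
time: 11.2
position: [0.5187, -0.0473, 0.1786]
tool_rot: [2.22, -2.221, -0.002]
ft_force: [0.3, -1.0, -5.0]
grip_width: 0.229
```

>>> carry_out --motion '[[[0,0,0.001],0],[[0,0,0.002],0],[[0,0,0.003],0],[[0,0,0.003],0]]'

```text
time: 11.6
position: [0.5189, -0.0468, 0.1816]
tool_rot: [2.221, -2.221, -0.002]
ft_force: [-0.8, 0.6, -9.4]
grip_width: 0.23
```

Caught: the vertical force rose to about 8 N at the expected height. I draw slowly.

>>> carry_out --motion '[[[0,0,0.001],0],[[0,0,0.002],0],[[0,0,0.003],0],[[0,0,0.004],0],[[0,0,0.005],0],[[0,0,0.005],0]]'

```text
time: 12.2
position: [0.5195, -0.0472, 0.1874]
tool_rot: [-2.221, 2.222, -0.001]
ft_force: [-0.6, 0.1, -8.9]
grip_width: 0.231
```

>>> carry_out --motion '[[[0,0,0.001],0],[[0,0,0.002],0],[[0,0,0.003],0],[[0,0,0.004],0],[[0,0,0.005],0],[[0,0,0.006],0],[[0,0,0.007],0],[[0,0,0.008],0],[[0,0,0.009],0],[[0,0,0.01],0],[[0,0,0.01],0]]'

```text
time: 13.3
position: [0.5195, -0.0471, 0.1973]
tool_rot: [-2.221, 2.221, -0.0]
ft_force: [-0.1, 0.5, -8.4]
grip_width: 0.227
```

>>> carry_out --motion '[[[0,0,0.001],0],[[0,0,0.002],0],[[0,0,0.003],0],[[0,0,0.004],0],[[0,0,0.005],0],[[0,0,0.006],0],[[0,0,0.007],0],[[0,0,0.008],0],[[0,0,0.009],0],[[0,0,0.01],0],[[0,0,0.011],0],[[0,0,0.012],0],[[0,0,0.013],0],[[0,0,0.014],0],[[0,0,0.014],0]]'

```text
time: 14.8
position: [0.5194, -0.0471, 0.2113]
tool_rot: [-2.221, 2.222, -0.0]
ft_force: [-0.3, 0.1, -2.6]
grip_width: 0.227
```

>>> carry_out --motion '[[[0,0,0.003],0],[[0,0,0.006],0],[[0,0,0.009],0],[[0,0,0.012],0],[[0,0,0.015],0],[[0,0,0.018],0],[[0,0,0.021],0],[[0,0,0.024],0],[[0,0,0.027],0],[[0,0,0.03],0],[[0,0,0.03],0]]'

```text
time: 15.9
position: [0.5196, -0.0471, 0.2416]
tool_rot: [-2.221, 2.221, -0.001]
ft_force: [-0.2, 1.3, -3.2]
grip_width: 0.228
```

>>> carry_out --motion '[[[0,0,0.004],0],[[0,0,0.01],0],[[0,0,0.016],0],[[0,0,0.022],0],[[0,0,0.028],0],[[0,0,0.034],0],[[0,0,0.04],0],[[0,0,0.046],0],[[0,0,0.052],0],[[0,0,0.058],0],[[0,0,0.064],0],[[0,0,0.07],0],[[0,0,0.076],0],[[0,0,0.082],0],[[0,0,0.088],0],[[0,0,0.094],0],[[0,0,0.1],0],[[0,0,0.104],0],[[0,0,0.106],0],[[0,0,0.106],0]]'

```text
time: 17.9
position: [0.5195, -0.0471, 0.3473]
tool_rot: [-2.221, 2.222, -0.0]
ft_force: [-0.0, 0.1, -2.9]
grip_width: 0.228
```

Run:
```python
from h import *
st=get_state(); print(st['position'],st['ft_force'])
s=cam('scene')
cv2.imwrite('pics/c4.png',crop(s,250,60,120,140,4))
```

```text
[ 0.51947377 -0.04713753  0.34733314] [-0.01167273  0.08683385 -2.86395711]
```

View pics/c4.png

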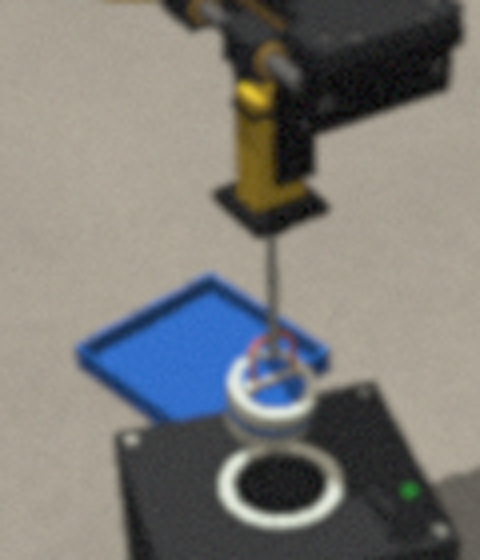

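The crop shows the cartridge hanging tilted on the hook, wholly above the collar. The force of 2.9 N matches hook plus cartridge. I carry it smoothly to the tray's middle (0.427, -0.310).

>>> carry_out --motion '[[[-0.001,-0.003,0],0],[[-0.003,-0.008,0],0],[[-0.0055,-0.016,0],0],[[-0.009,-0.026,0],0],[[-0.0137,-0.0395,0],0],[[-0.019,-0.055,0],0],[[-0.0246,-0.071,0],0],[[-0.031,-0.0894,0],0],[[-0.0373,-0.1078,0],0],[[-0.0437,-0.1262,0],0],[[-0.05,-0.1447,0],0],[[-0.0564,-0.163,0],0],[[-0.0628,-0.1815,0],0],[[-0.069,-0.2,0],0],[[-0.0746,-0.2157,0],0],[[-0.0796,-0.23,0],0],[[-0.0837,-0.242,0],0],[[-0.087,-0.251,0],0],[[-0.089,-0.2577,0],0],[[-0.091,-0.263,0],0]]'

```text
time: 19.95
position: [0.4284, -0.3104, 0.347]
tool_rot: [-2.222, 2.221, 0.0]
ft_force: [0.4, 0.4, -2.6]
grip_width: 0.226
```

>>> carry_out --motion '[[[0,0,0],0],[[0,0,-0.002],0],[[0,0,-0.006],0],[[0,0,-0.012],0],[[0,0,-0.02],0],[[0,0,-0.028],0],[[0,0,-0.036],0],[[0,0,-0.044],0],[[0,0,-0.052],0],[[0,0,-0.06],0],[[0,0,-0.068],0],[[0,0,-0.076],0],[[0,0,-0.084],0],[[0,0,-0.092],0],[[0,0,-0.1],0],[[0,0,-0.108],0],[[0,0,-0.116],0],[[0,0,-0.122],0],[[0,0,-0.126],0],[[0,0,-0.128],0]]'

```text
time: 21.95
position: [0.4282, -0.3101, 0.2186]
tool_rot: [2.221, -2.222, -0.001]
ft_force: [0.1, -0.1, -3.3]
grip_width: 0.227
```

Run:
```python
from h import *
st=get_state(); print(st['position'],st['ft_force'])
s=cam('scene')
cv2.imwrite('pics/c5.png',crop(s,240,60,120,130,4))
p=st['position'];print(w2p(s,[[p[0],p[1],p[2]-.118],[.4273,-.3103,.005]])-[240,60])
```

```text
[ 0.42823809 -0.31008713  0.2186222 ] [ 0.06357532 -0.13625124 -3.31199778]
[[58.75690169 64.94099262]
 [60.52371117 90.54122105]]
```

View pics/c5.png

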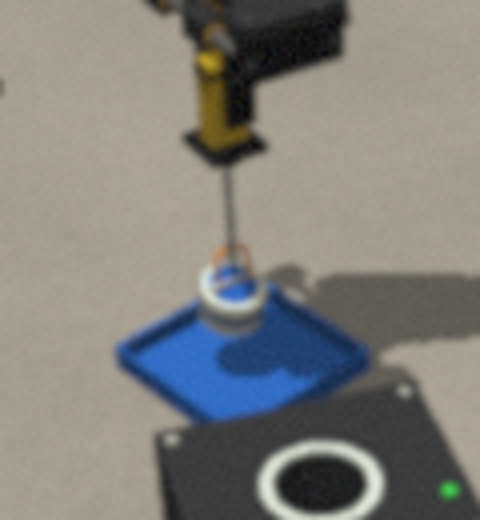

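The cartridge is hanging over the tray's middle. I lower it slowly until the load comes off.

>>> carry_out --motion '[[[0,0,-0.003],0],[[0,0,-0.007],0],[[0,0,-0.011],0],[[0,0,-0.015],0],[[0,0,-0.019],0],[[0,0,-0.023],0],[[0,0,-0.027],0],[[0,0,-0.03],0],[[0,0,-0.032],0],[[0,0,-0.033],0],[[0,0,-0.034],0],[[0,0,-0.035],0],[[0,0,-0.036],0],[[0,0,-0.037],0],[[0,0,-0.038],0],[[0,0,-0.038],0]]'

```text
time: 23.6
position: [0.4283, -0.3101, 0.1809]
tool_rot: [2.221, -2.222, -0.0]
ft_force: [-0.0, -0.4, -2.8]
grip_width: 0.227
```

>>> carry_out --motion '[[[0,0,-0.001],0],[[0,0,-0.002],0],[[0,0,-0.003],0],[[0,0,-0.004],0],[[0,0,-0.005],0],[[0,0,-0.006],0],[[0,0,-0.006],0]]'

```text
time: 24.3
position: [0.4285, -0.3104, 0.1753]
tool_rot: [2.221, -2.222, 0.001]
ft_force: [0.2, -0.9, -2.1]
grip_width: 0.223
```

>>> carry_out --motion '[[[0,0,-0.001],0],[[0,0,-0.002],0],[[0,0,-0.003],0],[[0,0,-0.004],0],[[0,0,-0.005],0],[[0,0,-0.005],0],[[0,0,-0.005],0]]'

```text
time: 25.0
position: [0.4284, -0.3101, 0.17]
tool_rot: [2.221, -2.222, -0.0]
ft_force: [-0.4, -0.0, -1.7]
grip_width: 0.226
```

>>> carry_out --motion '[[[0,0,-0.001],0],[[0,0,-0.002],0],[[0,0,-0.003],0],[[0,0,-0.003],0],[[0,0,-0.003],0]]'

```text
time: 25.5
position: [0.4283, -0.3101, 0.167]
tool_rot: [2.221, -2.222, -0.0]
ft_force: [1.0, 0.5, -1.6]
grip_width: 0.223
```

Run:
```python
from h import *
st=get_state(); print(st['position'],st['ft_force'])
s=cam('scene');d=cam('top')
cv2.imwrite('pics/c6.png',np.hstack([crop(s,255,100,80,80,5),crop(d,390,223,80,80,5)]))
```

```text
[ 0.42832937 -0.31012331  0.16702808] [ 1.00277362  0.53088247 -1.62871266]
```

View pics/c6.png

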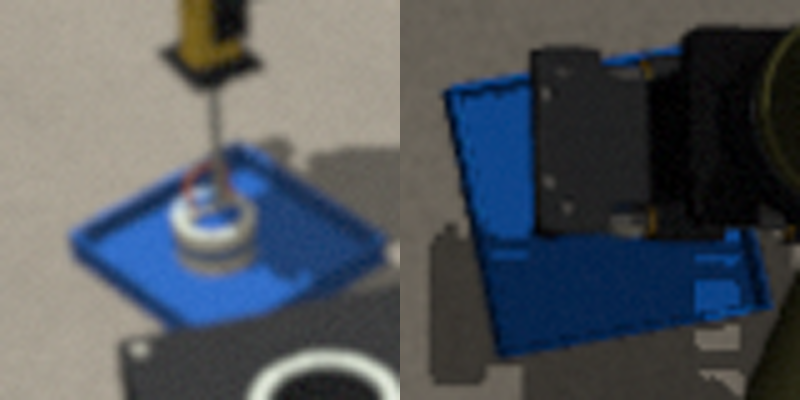

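The cartridge stands upright on the tray floor, and the wrist reads the hook's weight only. I lower 2.5 mm more, disengage to +y and rise.

>>> carry_out --motion '[[[0,0,-0.0015],0],[[0,0,-0.0025],0],[[0,0.001,-0.0025],0],[[0,0.003,-0.0025],0],[[0,0.005,-0.0025],0],[[0,0.007,-0.0025],0],[[0,0.009,-0.0025],0],[[0,0.011,-0.0025],0],[[0,0.0115,-0.0025],0],[[0,0.0115,-0.0025],0]]'

```text
time: 26.6
position: [0.4284, -0.2986, 0.1646]
tool_rot: [2.221, -2.221, 0.0]
ft_force: [-0.3, 0.3, -1.4]
grip_width: 0.226
```

>>> carry_out --motion '[[[0,0,0.001],0],[[0,0,0.002],0],[[0,0,0.004],0],[[0,0,0.006],0],[[0,0,0.008],0],[[0,0,0.01],0],[[0,0,0.01],0]]'

```text
time: 27.3
position: [0.4286, -0.2988, 0.175]
tool_rot: [-2.221, 2.222, -0.001]
ft_force: [0.0, -0.1, -1.7]
grip_width: 0.226
```

>>> carry_out --motion '[[[0,0,0.003],0],[[0,0,0.006],0],[[0,0,0.009],0],[[0,0,0.012],0],[[0,0,0.016],0],[[0,0,0.02],0],[[0,0,0.025],0],[[0,0,0.025],0]]'

```text
time: 28.1
position: [0.4288, -0.2989, 0.2006]
tool_rot: [-2.221, 2.222, -0.003]
ft_force: [0.4, 0.6, -1.1]
grip_width: 0.225
```

Run:
```python
from h import *
st=get_state(); print(st['position'],st['ft_force'])
s=cam('scene')
cv2.imwrite('pics/c7.png',crop(s,255,90,80,90,5))
```

```text
[ 0.42883646 -0.29891933  0.20056787] [ 0.38670716  0.64194554 -1.13955046]
```

View pics/c7.png

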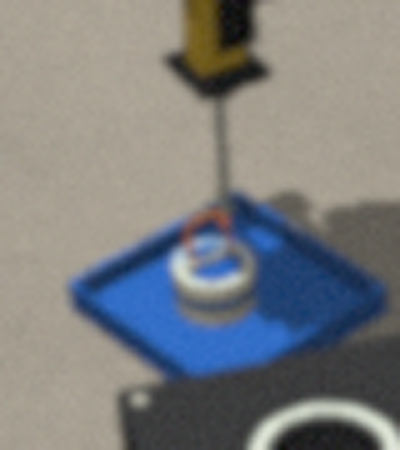

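The hook is free, and the cartridge stands upright with its loop clear. I return to the stand.

>>> carry_out --motion '[[[0,0,0.03],0],[[0,0,0.07],0],[[0,0,0.11],0],[[0.01,0.03,0.11],0],[[0.025,0.07,0.11],0.05],[[0.04,0.115,0.11],0.1],[[0.055,0.16,0.11],0.15],[[0.07,0.205,0.11],0.2],[[0.075,0.25,0.11],0.25],[[0.075,0.295,0.11],0.3],[[0.075,0.34,0.11],0.35],[[0.065,0.385,0.11],0.35],[[0.05,0.43,0.11],0.35],[[0.035,0.475,0.11],0.35],[[0.02,0.52,0.11],0.35],[[0.005,0.555,0.11],0.35],[[0,0.575,0.11],0.35],[[0,0.5815,0.11],0.35],[[0,0.5815,0.11],0.35],[[0,0.5815,0.11],0.35]]'

```text
time: 30.15
position: [0.4293, 0.2811, 0.3093]
tool_rot: [2.571, -1.803, 0.0]
ft_force: [0.4, -0.4, -1.0]
grip_width: 0.229
```

>>> carry_out --motion '[[[0,0,0],0],[[0,0,0],0],[[0,0,0],0]]'

```text
time: 30.45
position: [0.4288, 0.2821, 0.3096]
tool_rot: [2.573, -1.803, 0.0]
ft_force: [-0.2, -0.3, -0.5]
grip_width: 0.226
```

>>> carry_out --motion '[[[0,0.0005,-0.025],0],[[0,0.0005,-0.05],0],[[0,0.0005,-0.065],0],[[0,0.0005,-0.08],0],[[0,0.0005,-0.095],0],[[0,0.0005,-0.11],0],[[0,0.0005,-0.125],0],[[0,0.0005,-0.14],0],[[0,0.0005,-0.15],0],[[0,0.0005,-0.15],0]]'

```text
time: 31.45
position: [0.4275, 0.2828, 0.1579]
tool_rot: [2.572, -1.799, -0.003]
ft_force: [-0.4, 0.4, -1.5]
grip_width: 0.229
```

>>> carry_out --motion '[[[0,0,-0.004],0],[[0,0,-0.008],0],[[0,0,-0.012],0],[[0,0,-0.015],0],[[0,0,-0.018],0],[[0,0,-0.02],0],[[0,0,-0.02],0]]'

```text
time: 32.15
position: [0.4282, 0.2833, 0.1393]
tool_rot: [2.574, -1.801, -0.0]
ft_force: [0.3, 0.2, -1.6]
grip_width: 0.223
```

>>> carry_out --motion '[[[0,0,-0.001],0],[[0,0,-0.002],0],[[0,0,-0.0025],0],[[0,0,-0.0025],0]]'

```text
time: 32.55
position: [0.4285, 0.2835, 0.1375]
tool_rot: [-2.574, 1.801, -0.001]
ft_force: [-0.9, -1.4, 2.9]
grip_width: 0.226
```

Run:
```python
from h import *
st=get_state(); print(st['position'],st['ft_force'])
s=cam('scene')
cv2.imwrite('pics/c8.png',crop(s,390,205,100,120,5))
```

```text
[0.42854854 0.28346571 0.13754692] [-0.92459214 -1.35674485  2.94553896]
```

View pics/c8.png

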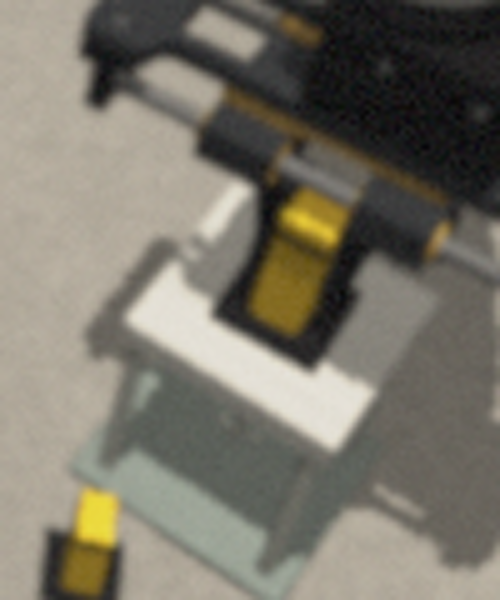

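The flange sits on the plate and the force has reversed to +3 N, at the same height as when it was grasped. I release, opening with little squeeze, then rise.

>>> carry_out --motion '[[[0,0,0],0],[[0,0,0],0],[[0,0,0],0],[[0,0,0],0],[[0,0,0],0],[[0,0,0],0],[[0,0,0],0],[[0,0,0],0],[[0,0,0],0],[[0,0,0],0],[[0,0,0],0],[[0,0,0],0]]' --grip -1

```text
time: 33.8
position: [0.4283, 0.2833, 0.1371]
tool_rot: [2.574, -1.801, 0.0]
ft_force: [-0.2, 1.0, 0.2]
grip_width: 0.992
```

>>> carry_out --motion '[[[0,0,0.015],0],[[0,0,0.04],0],[[0,0,0.07],0],[[0,0,0.1],0],[[0,0,0.13],0],[[0.03,-0.03,0.15],0],[[0.06,-0.06,0.15],0],[[0.1,-0.1,0.15],0],[[0.13,-0.14,0.15],0],[[0.14,-0.18,0.15],0],[[0.14,-0.21,0.15],0],[[0.14,-0.21,0.15],0],[[0.14,-0.21,0.15],0],[[0.14,-0.21,0.15],0]]'

```text
time: 35.2
position: [0.5681, 0.0752, 0.288]
tool_rot: [-2.575, 1.797, -0.0]
ft_force: [0.8, -0.1, -0.4]
grip_width: 1.005
```

Run:
```python
from h import *
st=get_state(); print(st['time'],st['position'],st['ft_force'],st['grip_width'])
s=cam('scene');d=cam('top')
cv2.imwrite('pics/c9.png',np.vstack([np.hstack([crop(s,400,215,80,100,3),crop(s,255,100,80,100,3)]),np.hstack([crop(d,155,205,80,96,3),crop(d,390,215,80,96,3)])]))
```

```text
35.2 [0.56809579 0.07522911 0.28795831] [ 0.80565577 -0.08473877 -0.40892939] 1.0045018722090167
```

View pics/c9.png

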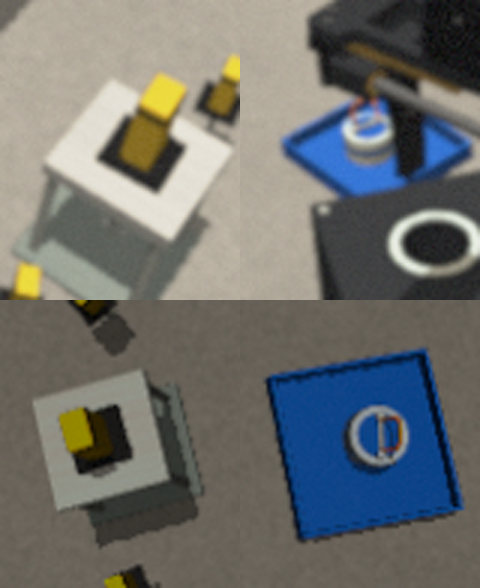

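The hook hangs flange-flat and upright as at the start. The cartridge stands upright, about 5 mm from the tray's middle, and the robot is clear. I hand in.

```bash
python3 -c "
from bench import ticket
print(ticket.close_job())"
```

```text
the job is handed in; nothing more can be done
None
```

I finished the job and handed it in at about 35 s of the 72 s allowed; no verdict was reported.

- **Pick-up:** I took the large hook from the stand. The two smaller loose ones were decoys. From above, the loop looked bent about 9 mm to -y, so I came down on its +y side and met no contact.
- **Draw:** The loop caught at the expected height. The wrist read 8–9 N during the draw, including the hook's own 1.2 N. It then read 2.9 N with the cartridge hanging, which matches hook plus cartridge.
- **Set-down:** I lowered the cartridge slowly into the tray until the wrist read about the hook's weight only, then slid the hook off to +y.
- **Return:** I hung the hook back in the pose where I had grasped it, confirmed by a 3 N contact and the same height to within 0.1 mm.

**Last checks:** The final pictures show the cartridge upright near the tray's middle, roughly 5 mm off by estimate. The hook's flange lies flat on the plate, and the gripper is open and clear. I did not re-measure the bottle, tip box or rack; no move went near them. No check failed or disagreed beyond about 2 px.

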